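# Push a specimen jar up the reader's ramp and hold it on the sprung stop

## Robot

A 7-joint arm with a two-finger parallel gripper is mounted at the origin on the work surface. World frame = base frame: x ahead of the robot, y to its left, z up, the work surface at z = 0. Lengths are in mm, angles in rad, forces in N, time in s.
With the tool pointing down it reaches from about 400 to 900 mm from the base axis. Payload 5.5 kg.
Tool frame: the origin (TCP) lies midway between the tips of the shut fingers; the grasp point (between the pads) lies 19 mm behind it; z points along the fingers, y is the line along which they close (so a half turn about z gives the same grasp; the last joint's range is limited). The gripper opens to 92 mm and grips with 3 to 60 N. Pads are 19 mm wide; open, the fingers measure 130 mm over their backs; the gripper's body (75 mm by 190 mm) begins 47 mm behind the grasp point.
Start: joints at [-0.924, 0.501, -0.427, 1.55, 0.221, 1.138, -0.21], TCP at [243.353, 602.726, 226.729] pointing down, gripper open.
Joint ranges: [-2.88, 2.88], [-0.31, 2.03], [-1.54, 1.56], [0.2, 2.42], [-1.41, 4.55], [0.19, 2.02], [-2.57, 2.57]. Speed limits (rad/s): [2.57, 2.57, 3.14, 3.14, 3.14, 3.14, 3.14].

## Interface

Orientations are given as a rotation vector (axis times angle).
In Python, from station import r, cams, spotter gives the robot as it stands.
- The arm moves only by the shell command python3 -m handwheel 'ROWS'. ROWS is JSON, a list of rows, each a list of 3 entries, a list of its own where there are three numbers: the shift along the tool's x, y, z in units of 40 cm (1.0 is 40 cm), then the turn, a rotation vector about the tool's x, y, z in units of pi/2 rad (1.0 is pi/2 rad), then the opening, from -1 (shut) to 1 (fully open), so that 0 is half open. In form: [[[dx, dy, dz], [wx, wy, wz], gripper], ...]. A call has 1 to 12 rows; each row is the pose to reach, as a shift and turn from the pose commanded when the call began, along the tool's axes at that moment; what a row does not reach only later rows make up. A row lasts 1/10 s, in which the tool goes at most 50 mm and 8.59 degrees, less where a joint would pass 70% of its speed; a pose out of reach is approached as far as the arm can. A call with a number of a shift or a turn outside -1 to 1 is refused whole. A call with a gripper value outside its range is refused whole. The fingers move at their own pace and stop on an object; the grip force is fixed at half the most. Time passes only in rows, so rows that repeat a pose let the fingers close. It gives the time, the measured TCP pose, the force, the opening and the grip force at its end, in the units of the state.
- r.read_state(): the state, without advancing time (a new reading comes with each control period).
- cams.grab_frame(name): name is "scene" or "side" or "wrist"; returns a dict with "color" (480x640x3 uint8, blue, green, red), "fx", "fy", "cx", "cy" (pixels), "rvec" (rotation vector, rad) and "tvec" (3), from world to camera coordinates, as OpenCV has them; the wrist camera has in their place "tool_from_camera" (4x4, takes a point from camera to tool coordinates, whose origin is the TCP and whose axes are the flange's). Camera axes: x right, y down, z forward; pixel columns grow to the right and rows downward; lengths in mm; the calibration is good to about 2 mm. A picture is of the moment at which its call begins: read the wrist's pose just before it. There is no depth.
- r.close_job(): hands the job in; it is judged then, once.
Trained networks look in a picture, given as the dict that the camera call returned (one of the last four; its "shot" number tells which), for a name from the list of things; names that differ only in an ending like _2 or _b are one class to them, and where a whole thing is asked for, a point or a joint stands for the part that bears it (a point fixed in the world has none). Each returns a list of dicts, best first, with "score" (0 to 1); they miss things now and then, are a little off and sometimes report something else, mostly with a low value. They report only what shows in the picture. A call takes as long as a camera call. They do not tell look-alikes from the thing itself.
- spotter.masks_of(query, picture): "pixels" (480x640 bool, what is visible of it) and "rect" ([centre column, centre row, width, height] in pixels, round what is visible of it).
The state is a dict: "time_s": time; "joints": joint angles; "qd": joint speeds; "joint_torque": joint torques, N m; "ee_pos": TCP position; "tcp_rot": TCP orientation; "wrist_force": force on the tool from outside, world axes, zero at the start; "wrist_torque": the same for the moment, N m; "finger_gap": finger opening in mm; "grip_force": force on a finger pad.
Only numpy, scipy, OpenCV 4.12 (cv2) and the standard library are available. Lean on these libraries where they do the work, as an engineer would, in place of code of your own. Each camera call takes 0.05 s, during which the arm holds its last target. There are 200 camera calls.

## Task

Using only the fingertips, slowly push the jar that lies at the foot of the code reader's ramp up the slope, without letting it roll back, until it presses the sprung stop plate at the top fully in, and finish while still holding it there, square across the ramp. Do not lift the jar, and leave the other things on the bench where they are.

Things in the scene. Friction and masses are not known exactly. Their poses are not given: they have to be found in the camera images.
- jar: the specimen jar to be pushed: a closed straight cylinder 56 mm across and 90 mm long, white with a grey cap of the same diameter, 0.14 to 0.28 kg, lying across the foot of the ramp against a low lip (5 mm high). Origin at its centre, y along its axis; it rolls freely, so its x and z turn with it.
- deck: the reader's ramp: a flat fixed aluminium deck sloping at 10 degrees between two side rails (10 mm above it, 120 mm apart). Frame in the deck's upper surface on the middle line, 30 mm above the bench: x up the slope, y across, z square out of the deck. Jar centre at the start: x about -0.096 m, z 0.028 m; with the stop plate fully in: x 0.065 m. Let go on the slope, the jar rolls back.
- lip (a point): middle of the top of the low lip (5 mm above the deck, 6 mm thick, full width) at the foot of the ramp, deck x = -0.115 m; it keeps the jar from rolling off. The deck ends 3 mm below it, some 10 mm above the bench. Same axes as the deck.
- head (a point): middle of the front top edge of the white reader head, fixed at the top of the ramp behind the stop plate: 140 mm wide, 62 mm deep, its front at deck x = 0.106 m, its top 72 mm above the deck. Same axes as the deck.
- plate_face (a point): centre of the face of the sprung stop plate (steel, 96 mm wide, from 8 to 56 mm above the deck) that closes the top of the ramp; same axes as the deck (x up the slope, into the reader), 28 mm above the deck. It moves with the plate; out, it is at deck x = 0.085 m.
- stop_plate (a joint): how far the stop plate is pushed in, m: 0 = out, 0.008 = fully in (a hard end). Its spring starts at about 1.4 N and needs about 4.2 N fully in; it pushes the plate (and the jar) back out when let go.
- spare_jar: a second jar of the same make (56 mm across, 90 mm tall) standing upright beside the ramp; origin under its centre. Leave it alone.
- dropper_a: a small dropper bottle (26 mm across, 64 mm tall) standing beside the ramp; origin under its centre. Leave it alone.
- dropper_b: a small dropper bottle (26 mm across, 64 mm tall) standing beside the ramp; origin under its centre. Leave it alone.
- dropper_c: a small dropper bottle (26 mm across, 64 mm tall) standing on the bench; origin under its centre. Leave it alone.
- slide_box: a flat slide box, 85 x 170 x 32 mm; origin under its centre. Leave it alone.
- tube_rack: a rack of capped tubes, 85 x 205 mm, 99 mm tall; origin under its centre. Leave it alone.
- beaker: a small glass beaker, 70 mm across, 80 mm tall; origin under its centre. Leave it alone.
There are look-alikes about, which are no part of the job. What is shaped like the jar but yellow is not meant.

How it is judged:
By the outcome, as a careful person would: the job done as asked, in the order asked, and still so for the second after the job is handed in, while the arm keeps its last pose, push and grip.
It also fails if it takes over 40 s, if anything falls off the work surface, if the arm or the gripper's body presses on something with over 40 N, if the wrist force passes 120 N, or if a joint passes its speed limit or range.

## Working session

There is one attempt and no reset: what is moved stays moved. The work goes in short steps, Python scripts to look and compute and a shell command to move; the robot and the scene stay as the last step left them, time stands still between calls to the robot, and variables do not carry over. Pictures are saved under pics/ and viewed, at most 10 in all, crops included, and the job is handed in when it is done.

```bash
mkdir -p pics; ls
python3 - <<'E'
from station import r,cams,spotter
import cv2,numpy as np
s=r.read_state(); print({k:np.round(v,3) for k,v in s.items()})
for n in("scene","side"):
    f=cams.grab_frame(n); cv2.imwrite(f"pics/{n}0.png",f["color"])
    print(n,f["fx"],f["cx"],f["cy"],np.round(f["rvec"],3),np.round(f["tvec"],1), "cam", np.round(-cv2.Rodrigues(np.array(f["rvec"]))[0].T@np.array(f["tvec"]).ravel(),0))
    for q in("jar","deck","spare_jar","plate_face"):
        for d in spotter.masks_of(q,f)[:4]: print(q,round(d["score"],2),np.round(d["rect"]))
E
```

```text
pics
{'time_s': np.float64(0.0), 'joints': array([-0.924,  0.502, -0.427,  1.551,  0.221,  1.138, -0.21 ]), 'qd': array([-0.001,  0.   , -0.001, -0.001, -0.   , -0.   ,  0.001]), 'joint_torque': array([ 1.000e-03, -5.666e+01, -5.816e+00, -2.791e+01, -6.900e-02,
        3.100e-02,  0.000e+00]), 'ee_pos': array([243.166, 602.063, 225.703]), 'tcp_rot': array([-5.990e-01, -3.084e+00,  3.000e-03]), 'wrist_force': array([-0.325,  0.321,  0.259]), 'wrist_torque': array([-0.041,  0.027, -0.019]), 'grip_force': np.float64(0.0), 'finger_gap': np.float64(92.021)}
scene 535.9987769188565 325.12005787162036 246.6581794695772 [ 2.106  1.039 -0.481] [-372.1 -205.5 1467.9] cam [1213. -440.  819.]
jar 0.88 [269. 287.  50.  34.]
jar 0.72 [305. 365.  32.  59.]
deck 0.85 [299. 250. 119. 138.]
deck 0.71 [356. 271.   9.  27.]
spare_jar 0.81 [227. 248.  35.  51.]
plate_face 0.7 [315. 226.  41.  30.]
plate_face 0.38 [229. 247.  34.  48.]
side 460.41668762849787 320.1923453398293 236.46993405510392 [ 0.33  -2.812  1.11 ] [ 564.9  148.5 1018.6] cam [398. 703. 852.]
jar 0.62 [277. 206.  38.  34.]
jar 0.56 [346. 226.  38.  30.]
deck 0.89 [360. 269.  80.  91.]
spare_jar 0.72 [410. 233.  28.  44.]
plate_face 0.66 [360. 266.  43.   7.]
```

View pics/scene0.png

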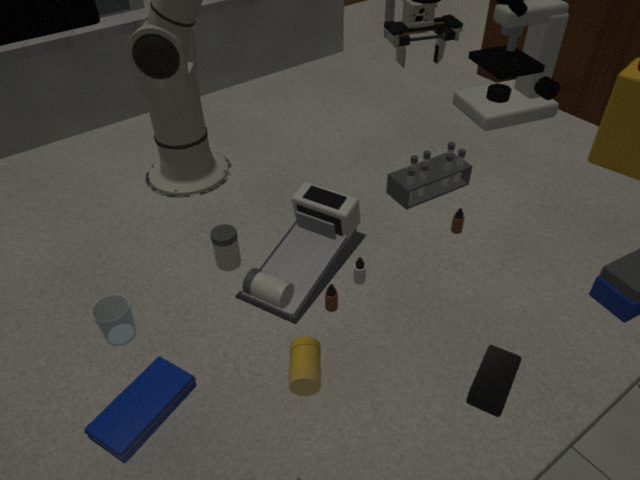

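View pics/side0.png

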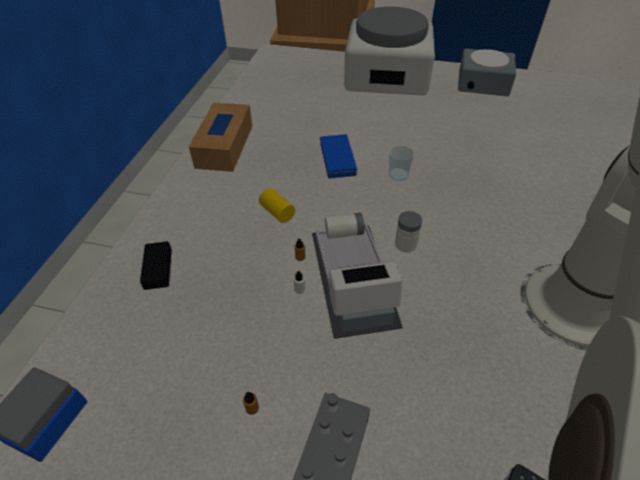

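The scene view shows the jar lying at (269,288) at the ramp foot, the head at (326,208), the spare jar at (227,248), and droppers at (331,297) and (360,271). The side view shows the jar at (345,226) and the head at (365,288). I'll zoom in on both for corners.

Run:
```python
import cv2,numpy as np
a=cv2.imread("pics/scene0.png")[175:325,210:375]; b=cv2.imread("pics/side0.png")[200:345,285:430]
o=[]
for im,(x0,y0) in((a,(210,175)),(b,(285,200))):
    s=4; im=cv2.convertScaleAbs(cv2.resize(im,None,fx=s,fy=s,interpolation=cv2.INTER_CUBIC),alpha=1.5)
    h,w=im.shape[:2]
    for u in range(x0//20*20+20,x0+w//s,20): cv2.putText(im,str(u),((u-x0)*s,10),0,.4,(0,255,255)); cv2.line(im,((u-x0)*s,0),((u-x0)*s,h),(0,255,255),1)if 0 else cv2.line(im,((u-x0)*s,12),((u-x0)*s,20),(0,255,255),1)
    for v in range(y0//20*20+20,y0+h//s,20): cv2.putText(im,str(v),(0,(v-y0)*s+4),0,.4,(0,255,255)); cv2.line(im,(28,(v-y0)*s),(36,(v-y0)*s),(0,255,255),1)
    o.append(im)
cv2.imwrite("pics/za.png",o[0]);cv2.imwrite("pics/zb.png",o[1])
```

```text
(no output)
```

View pics/za.png

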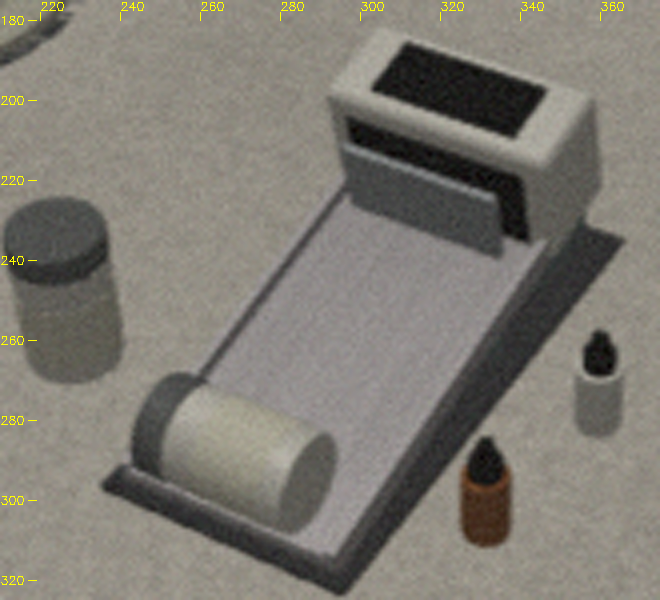

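View pics/zb.png

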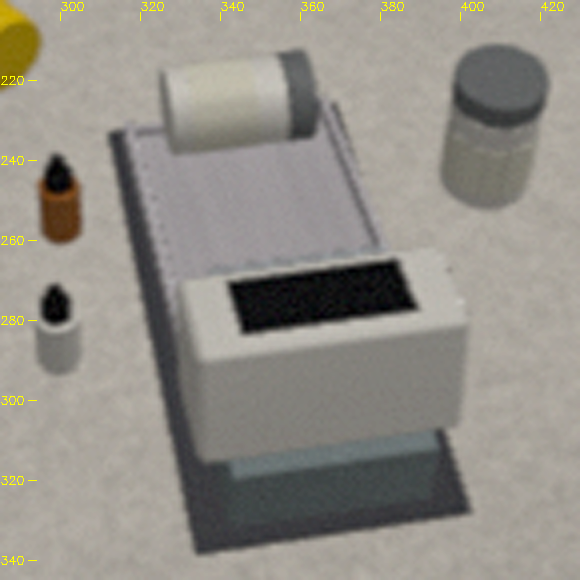

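The zooms show the head's top corners clearly in both views. The jar has its cap on the spare-jar side (+y) and sits near the ramp's left rail. Next I'll fit the deck pose from the corners and the jar from its masks.

```bash
cat > h.py <<'E'
import cv2,numpy as np
from scipy.optimize import least_squares,minimize
from scipy.spatial.transform import Rotation as R
def proj(f,P):
    K=np.array([[f["fx"],0,f["cx"]],[0,f["fy"],f["cy"]],[0,0,1.]])
    return cv2.projectPoints(np.asarray(P,float).reshape(-1,1,3),np.array(f["rvec"]),np.array(f["tvec"]),K,None)[0][:,0]
def deckT(p): return R.from_euler("z",p[2])*R.from_euler("y",-10,degrees=True), np.array([p[0],p[1],30.])
def w(p,D): Rm,t=deckT(p); return Rm.apply(D)+t
def jarpts(p,j):  # j=x,y,yaw in deck, mm
    a=np.linspace(0,2*np.pi,40); c=np.array([[28*np.cos(t),s*45,28*np.sin(t)] for t in a for s in(-1,1)])
    return w(p,R.from_euler("z",j[2]).apply(c)+[j[0],j[1],28])
def jarmask(f,p,j):
    m=np.zeros((480,640),np.uint8); cv2.fillConvexPoly(m,cv2.convexHull(np.round(proj(f,jarpts(p,j))*16).astype(np.int32)),1,shift=4); return m.astype(bool)
E
python3 - <<'E'
from h import *
from station import cams,spotter
fs=cams.grab_frame("scene"); fd=cams.grab_frame("side")
H=[[106,70,72],[106,-70,72],[168,-70,72],[168,70,72]]
us=np.array([[292.5,198.8],[346.3,216.3],[359.3,199.5],[304.5,182]])
ud=np.array([[395,262.5],[330,270],[333.8,290],[401.8,280]])
L=[[-115,60,5],[-115,-60,5]]
best=None
for y0 in np.arange(-3,3.2,.5):
    g=lambda p:np.r_[(proj(fs,w(p,H))-us).ravel(),(proj(fd,w(p,H))-ud).ravel()]
    s=least_squares(g,[500,100,y0])
    if best is None or s.cost<best.cost: best=s
p=best.x; print("deck",p,np.round(best.fun,1)); np.save("deck.npy",p)
print("lip corners scene",proj(fs,w(p,L)),"side",proj(fd,w(p,L)))
ms=[m for m in spotter.masks_of("jar",fs) if abs(m["rect"][0]-269)<10][0]["pixels"]
md=[m for m in spotter.masks_of("jar",fd) if abs(m["rect"][0]-346)<10][0]["pixels"]
c=lambda j:-sum((a&b).sum()/(a|b).sum() for a,b in((ms,jarmask(fs,p,j)),(md,jarmask(fd,p,j))))
s=minimize(c,[-96,0,0],method="Nelder-Mead",options=dict(initial_simplex=[[-96,0,0],[-86,0,0],[-96,20,0],[-96,0,.2]])); print("jar",s.x,s.fun)
j=s.x
print("jar centre world",w(p,[j[0],j[1],28]),"end",w(p,[65,j[1],28]), "origin",w(p,[0,0,0]))
for q in("spare_jar","dropper_a"):
  for f in(fs,fd):
    K=np.array([[f["fx"],0,f["cx"]],[0,f["fy"],f["cy"]],[0,0,1.]]);Rm=cv2.Rodrigues(np.array(f["rvec"]))[0]
    for d in spotter.masks_of(q,f)[:4]:
        u,v,_,h=d["rect"]; ray=Rm.T@np.linalg.solve(K,[u,v,1]); C=-Rm.T@np.array(f["tvec"]).ravel(); z=45 if q[0]=='s' else 32
        W=C+ray*(z-C[2])/ray[2]; Rd,t=deckT(p); print(q,round(d["score"],2),np.round(W),"deck",np.round(Rd.inv().apply(W-t)))
E
```

```text
deck [504.42743157   9.33838516   1.96248475] [-1.7 -2.2  0.6 -0.1  1.2 -2.6  0.9 -3.3 -0.6 -2.6 -2.1 -1.5 -0.7 -0.9
  1.3 -0.2]
lip corners scene [[243.23536354 290.39867057]
 [291.84826344 312.17797561]] side [[365.16915855 225.8785959 ]
 [318.52344642 231.50192645]]
jar [-9.75848912e+01  2.61375506e+00 -3.32441116e-02] -1.8483836943455818
jar centre world [540.55477823 -84.97745707  40.62917856] end [479.43100792  63.01123689  68.86174863] origin [504.42743157   9.33838516  30.        ]
spare_jar 0.98 [391. -97.  45.] deck [-51. 146.  24.]
spare_jar 0.75 [378. -91.  45.] deck [-41. 155.  22.]
dropper_a 0.73 [622. 391.  32.] deck [ 303. -254.  -51.]
dropper_a 0.58 [632.   6.  32.] deck [ -51. -116.   11.]
dropper_a 0.53 [606.  95.  32.] deck [  40. -127.   -5.]
dropper_a 0.7 [617. 392.  32.] deck [ 306. -251.  -52.]
dropper_a 0.61 [631.   9.  32.] deck [ -47. -117.   10.]
dropper_a 0.57 [604. 107.  32.] deck [  52. -129.   -7.]
```

```bash
cat > goal.py <<'E'
from h import *
import sys
from station import r
def rows(D,p,flip=None):
    """D: target TCP in deck mm; print shift/turn from present measured pose"""
    s=r.read_state(); T=R.from_rotvec(s["tcp_rot"]); Rd,_=deckT(p); W=w(p,D)
    for sg in((1,-1) if flip is None else (flip,)):
        M=Rd.as_matrix(); G=R.from_matrix(np.c_[sg*M[:,0],-sg*M[:,1],-M[:,2]])
        rv=(T.inv()*G).as_rotvec()
        print("sg",sg,"W",np.round(W,1),"shift",np.round(T.inv().apply(W-s["ee_pos"])/400,4),"turn",np.round(rv/(np.pi/2),4),"deg",round(np.degrees(np.linalg.norm(rv)),1))
    Rd,t=deckT(p); print("tcp deck now",np.round(Rd.inv().apply(s["ee_pos"]-t),1),"F deck",np.round(Rd.inv().apply(s["wrist_force"]),2),"gap",round(float(s["finger_gap"]),1),"t",s["time_s"],"j",np.round(s["joints"],2))
if __name__=="__main__": rows([float(a) for a in sys.argv[1:4]],np.load("deck.npy"),int(sys.argv[4]) if len(sys.argv)>4 else None)
E
python3 goal.py -150 2 140
```

```text
sg 1 W [ 568.3 -150.4  141.8] shift [-1.4581 -1.4418  0.2122] turn [-0.0441  0.1052  0.505 ] deg 46.6
sg -1 W [ 568.3 -150.4  141.8] shift [-1.4581 -1.4418  0.2122] turn [-0.1303 -0.0547 -1.489 ] deg 134.6
tcp deck now [672.4  14.7  81.2] F deck [ 0.21 -0.45  0.66] gap 91.8 t 0.9 j [-0.92  0.5  -0.43  1.55  0.22  1.14 -0.21]
```

```bash
python3 -m handwheel '[[[-0.9,-0.9,0],[-0.04,0.1,0.5],0.09],[[-0.9,-0.9,0],[-0.04,0.1,0.5],0.09],[[-0.9,-0.9,0],[-0.04,0.1,0.5],0.09],[[-0.9,-0.9,0],[-0.04,0.1,0.5],0.09],[[-0.9,-0.9,0],[-0.04,0.1,0.5],0.09],[[-0.9,-0.9,0],[-0.04,0.1,0.5],0.09],[[-0.9,-0.9,0],[-0.04,0.1,0.5],0.09],[[-0.9,-0.9,0],[-0.04,0.1,0.5],0.09],[[-0.9,-0.9,0],[-0.04,0.1,0.5],0.09],[[-0.9,-0.9,0],[-0.04,0.1,0.5],0.09],[[-0.9,-0.9,0],[-0.04,0.1,0.5],0.09],[[-0.9,-0.9,0],[-0.04,0.1,0.5],0.09]]'; python3 goal.py -165 2 150 1
```

```text
time_s: 2.1
ee_pos: [443.3, 132.2, 226.8]
tcp_rot: [-1.664, -2.497, -0.135]
wrist_force: [-1.0, 0.8, -0.3]
finger_gap: 50.2
grip_force: 0.0
sg 1 W [ 574.6 -165.7  149.1] shift [-0.8345  0.0165  0.0585] turn [-0.0015  0.0064  0.002 ] deg 0.6
tcp deck now [169.    9.6 170.1] F deck [ 1.02  0.64 -0.48] gap 50.2 t 2.1 j [-0.15  0.16 -0.08  1.99 -0.18  1.02  0.26]
```

```bash
python3 -m handwheel '[[[-0.12,0,0],[0,0.006,0],0.09],[[-0.24,0,0],[0,0.006,0],0.09],[[-0.36,0,0],[0,0.006,0],0.09],[[-0.48,0.016,0.02],[0,0.006,0],0.09],[[-0.6,0.016,0.04],[0,0.006,0],0.09],[[-0.72,0.016,0.055],[0,0.006,0],0.09],[[-0.83,0.016,0.055],[0,0.006,0],0.09],[[-0.83,0.016,0.055],[0,0.006,0],0.09],[[-0.83,0.016,0.055],[0,0.006,0],0.09]]'
python3 - <<'E'
from h import *
from station import r,cams,spotter
s=r.read_state(); f=cams.grab_frame("wrist"); p=np.load("deck.npy"); cv2.imwrite("pics/w1.png",f["color"])
T=np.eye(4);T[:3,:3]=R.from_rotvec(s["tcp_rot"]).as_matrix();T[:3,3]=s["ee_pos"]
C=np.linalg.inv(T@np.array(f["tool_from_camera"]))
print(f["tool_from_camera"])
f["rvec"]=cv2.Rodrigues(C[:3,:3])[0].ravel();f["tvec"]=C[:3,3]
print(proj(f,w(p,[[-118,60,5],[-118,-60,5],[-112,-60,5],[106,70,72],[106,-70,72],[-115,60,0],[60,60,10],[60,-60,10]])).round())
np.savez("w1.npz",fx=f["fx"],fy=f["fy"],cx=f["cx"],cy=f["cy"],rvec=f["rvec"],tvec=f["tvec"])
for d in spotter.masks_of("jar",f): 
    print(d["score"],d["rect"])
    if d["score"]>.4: np.save("w1m.npy",d["pixels"])
E
python3 goal.py -150 2 15 1
```

```text
time_s: 3.0
ee_pos: [574.5, -160.2, 149.6]
tcp_rot: [-1.652, -2.492, -0.143]
wrist_force: [0.2, 0.9, -0.1]
finger_gap: 50.0
grip_force: 0.0
[[-4.55240237e-04 -9.56549369e-01 -2.91570057e-01  7.92961363e+01]
 [ 9.99999892e-01 -4.63593534e-04 -4.04365444e-05  6.48207453e-01]
 [-9.64904421e-05 -2.91570044e-01  9.56549476e-01 -1.58498430e+02]
 [ 0.00000000e+00  0.00000000e+00  0.00000000e+00  1.00000000e+00]]
[[ 249.  182.]
 [ 392.  183.]
 [ 393.  176.]
 [ 177. -273.]
 [ 470. -271.]
 [ 250.  178.]
 [ 234.  -81.]
 [ 411.  -79.]]
0.74 [509.5, 287.6, 111.3, 92.0]
0.67 [315.9, 158.8, 134.0, 74.5]
sg 1 W [ 560.  -130.4   18.7] shift [ 0.0196 -0.0055  0.3381] turn [-0.0022 -0.0012  0.0072] deg 0.7
tcp deck now [-158.1   -0.8  150.2] F deck [ 0.74  0.38 -1.01] gap 49.9 t 3.1 j [ 0.24  0.53  0.09  1.67 -0.2   1.07  0.83]
```

View pics/w1.png

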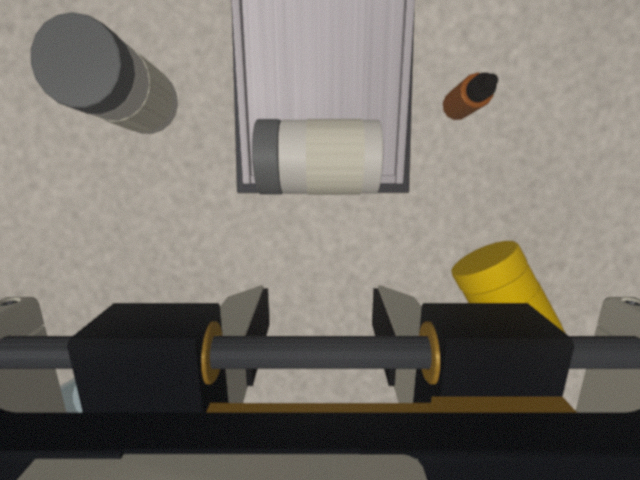

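The wrist view shows the jar level and centred at (318,157), the ramp's middle near column 323, and the fingers' middle at 320, all aligned within 2 mm. The yellow jar at (500,280) is about 90 mm to the side. I'll descend behind the jar.

```bash
python3 -m handwheel '[[[0.01,-0.005,0.08],[0,0,0.005],0.09],[[0.01,-0.005,0.17],[0,0,0.005],0.09],[[0.015,-0.005,0.25],[0,0,0.005],0.09],[[0.015,-0.005,0.3],[0,0,0.005],0.09],[[0.015,-0.005,0.33],[0,0,0.005],0.09],[[0.015,-0.005,0.335],[0,0,0.005],0.09],[[0.015,-0.005,0.335],[0,0,0.005],0.09]]'; python3 goal.py -132 2 15 1
```

```text
time_s: 3.8
ee_pos: [561.5, -135.1, 20.3]
tcp_rot: [-1.662, -2.488, -0.142]
wrist_force: [0.1, 0.1, -0.7]
finger_gap: 50.2
grip_force: 0.0
sg 1 W [ 553.2 -114.    21.9] shift [0.0564 0.0011 0.006 ] turn [-0.0018  0.0004  0.0008] deg 0.2
tcp deck now [-154.6    2.4   17.4] F deck [-0.11 -0.13 -0.73] gap 50.2 t 3.8 j [ 0.23  0.68  0.06  1.78 -0.24  0.82  0.85]
```

```bash
python3 -m handwheel '[[[0.01,0,0],[0,0,0],0.09],[[0.02,0,0],[0,0,0],0.09],[[0.03,0,0],[0,0,0],0.09],[[0.035,0,0],[0,0,0],0.09],[[0.04,0,0],[0,0,0],0.09],[[0.044,0,0],[0,0,0],0.09],[[0.048,0,0],[0,0,0],0.09],[[0.052,0,0],[0,0,0],0.09],[[0.056,0,0],[0,0,0],0.09],[[0.06,0,0],[0,0,0],0.09],[[0.065,0,0],[0,0,0],0.09],[[0.07,0,0],[0,0,0],0.09]]'
python3 - <<'E'
from h import *
from station import r,cams,spotter
s=r.read_state(); f=cams.grab_frame("wrist"); cv2.imwrite("pics/w2.png",f["color"])
E
python3 goal.py 25 2 17 1
```

```text
time_s: 5.0
ee_pos: [550.3, -110.3, 24.5]
tcp_rot: [-1.663, -2.487, -0.141]
wrist_force: [0.7, -2.1, 0.9]
finger_gap: 50.0
grip_force: 0.6
sg 1 W [494.3  28.6  51.1] shift [ 0.3787  0.0031 -0.0006] turn [-0.0023 -0.0001  0.0002] deg 0.2
tcp deck now [-126.5    3.2   16.7] F deck [-0.87  0.12  0.8 ] gap 50.3 t 5.05 j [ 0.19  0.65  0.06  1.82 -0.24  0.8   0.82]
```

View pics/w2.png

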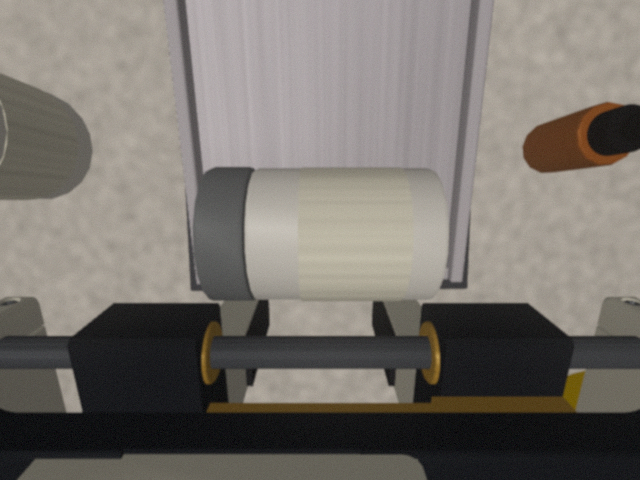

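The jar is touching both fingertips, spanning columns 195–447 with its centre at 321, and square to the rails. I'll push slowly at about 24 mm/s.

```bash
python3 -m handwheel '[[[0.006,0,0],[0,0,0],0.09],[[0.012,0,0],[0,0,0],0.09],[[0.018,0,0],[0,0,0],0.09],[[0.024,0,0],[0,0,0],0.09],[[0.03,0,0],[0,0,0],0.09],[[0.036,0,0],[0,0,0],0.09],[[0.042,0,0],[0,0,0],0.09],[[0.048,0,0],[0,0,0],0.09],[[0.054,0,0],[0,0,0],0.09],[[0.06,0,0],[0,0,0],0.09],[[0.066,0,0],[0,0,0],0.09],[[0.072,0,0],[0,0,0],0.09]]'; python3 goal.py 25 2 17 1
```

```text
time_s: 6.25
ee_pos: [539.4, -83.9, 29.5]
tcp_rot: [-1.663, -2.487, -0.141]
wrist_force: [0.1, -1.5, 0.9]
finger_gap: 50.0
grip_force: 0.6
sg 1 W [494.3  28.6  51.1] shift [ 0.3077  0.0032 -0.0007] turn [-0.0023  0.0002 -0.    ] deg 0.2
tcp deck now [-98.1   3.3  16.8] F deck [-1.27  0.5   1.1 ] gap 50.0 t 6.25 j [ 0.16  0.62  0.05  1.86 -0.25  0.78  0.78]
```

```bash
python3 -m handwheel '[[[0.006,0,0],[0,0,0],0.09],[[0.012,0,0],[0,0,0],0.09],[[0.018,0,0],[0,0,0],0.09],[[0.024,0,0],[0,0,0],0.09],[[0.03,0,0],[0,0,0],0.09],[[0.036,0,0],[0,0,0],0.09],[[0.042,0,0],[0,0,0],0.09],[[0.048,0,0],[0,0,0],0.09],[[0.054,0,0],[0,0,0],0.09],[[0.06,0,0],[0,0,0],0.09],[[0.066,0,0],[0,0,0],0.09],[[0.072,0,0],[0,0,0],0.09]]'; python3 goal.py 25 2 17 1;  python3 - <<'E'
from h import *
from station import r,cams,spotter
f=cams.grab_frame("wrist"); cv2.imwrite("pics/w3.png",f["color"])
E
```

```text
time_s: 7.45
ee_pos: [528.6, -57.7, 34.5]
tcp_rot: [-1.663, -2.487, -0.141]
wrist_force: [0.5, -1.4, 1.0]
finger_gap: 50.0
grip_force: 0.6
sg 1 W [494.3  28.6  51.1] shift [ 0.2358  0.0032 -0.0007] turn [-0.0022  0.0002 -0.    ] deg 0.2
tcp deck now [-69.3   3.3  16.8] F deck [-1.29  0.12  1.25] gap 50.0 t 7.45 j [ 0.12  0.59  0.05  1.91 -0.25  0.76  0.75]
```

View pics/w3.png

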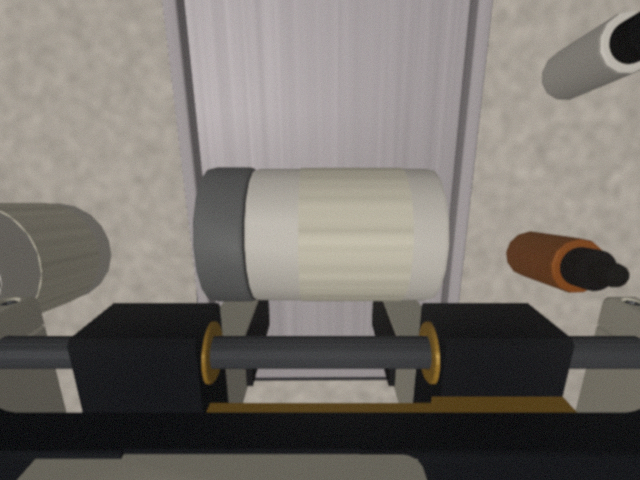

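It is still square, with the jar in the same place between the fingers. I'll continue.

```bash
python3 -m handwheel '[[[0.006,0,0],[0,0,0],0.09],[[0.012,0,0],[0,0,0],0.09],[[0.018,0,0],[0,0,0],0.09],[[0.024,0,0],[0,0,0],0.09],[[0.03,0,0],[0,0,0],0.09],[[0.036,0,0],[0,0,0],0.09],[[0.042,0,0],[0,0,0],0.09],[[0.048,0,0],[0,0,0],0.09],[[0.054,0,0],[0,0,0],0.09],[[0.06,0,0],[0,0,0],0.09],[[0.066,0,0],[0,0,0],0.09],[[0.072,0,0],[0,0,0],0.09]]'; python3 -m handwheel '[[[0.006,0,0],[0,0,0],0.09],[[0.012,0,0],[0,0,0],0.09],[[0.018,0,0],[0,0,0],0.09],[[0.024,0,0],[0,0,0],0.09],[[0.03,0,0],[0,0,0],0.09],[[0.036,0,0],[0,0,0],0.09],[[0.042,0,0],[0,0,0],0.09],[[0.048,0,0],[0,0,0],0.09],[[0.054,0,0],[0,0,0],0.09],[[0.06,0,0],[0,0,0],0.09],[[0.066,0,0],[0,0,0],0.09],[[0.072,0,0],[0,0,0],0.09]]';  python3 goal.py 25 2 17 1;  python3 - <<'E'
from h import *
from station import r,cams,spotter
f=cams.grab_frame("wrist"); cv2.imwrite("pics/w4.png",f["color"])
E
```

```text
time_s: 8.7
ee_pos: [517.7, -31.5, 39.4]
tcp_rot: [-1.663, -2.487, -0.141]
wrist_force: [0.6, -0.8, 0.7]
finger_gap: 49.9
grip_force: 0.6
time_s: 9.9
ee_pos: [506.9, -5.3, 44.4]
tcp_rot: [-1.663, -2.487, -0.141]
wrist_force: [0.7, -1.3, 0.5]
finger_gap: 49.9
grip_force: 0.6
sg 1 W [494.3  28.6  51.1] shift [ 0.0918  0.0033 -0.0007] turn [-0.0023  0.0002 -0.    ] deg 0.2
tcp deck now [-11.7   3.3  16.7] F deck [-1.38 -0.17  0.78] gap 49.9 t 9.9 j [ 0.04  0.53  0.03  1.98 -0.26  0.73  0.66]
```

View pics/w4.png

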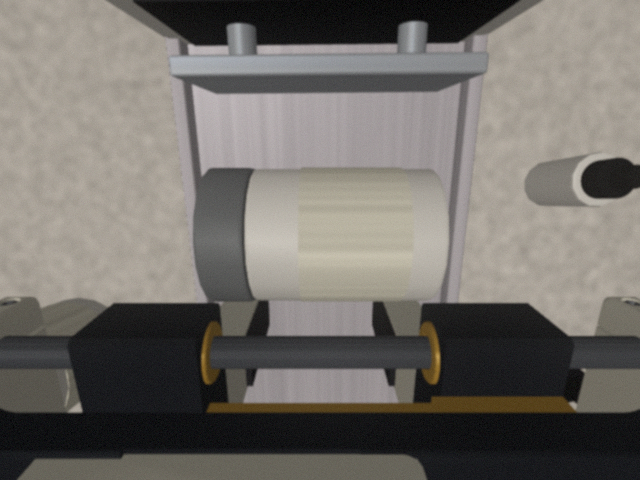

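The stop plate is square ahead at rows 55–90, with about 28 mm of gap to the jar. I'll advance to it, then go more slowly and watch the force.

```bash
python3 -m handwheel '[[[0.006,0,0],[0,0,0],0.09],[[0.012,0,0],[0,0,0],0.09],[[0.018,0,0],[0,0,0],0.09],[[0.024,0,0],[0,0,0],0.09],[[0.03,0,0],[0,0,0],0.09],[[0.036,0,0],[0,0,0],0.09],[[0.042,0,0],[0,0,0],0.09],[[0.048,0,0],[0,0,0],0.09],[[0.054,0,0],[0,0,0],0.09],[[0.058,0,0],[0,0,0],0.09],[[0.062,0,0],[0,0,0],0.09],[[0.066,0,0],[0,0,0],0.09]]';  python3 goal.py 25 2 17 1
python3 -m handwheel '[[[0.003,0,0],[0,0,0],0.09],[[0.006,0,0],[0,0,0],0.09]]'
python3 -m handwheel '[[[0.003,0,0],[0,0,0],0.09],[[0.006,0,0],[0,0,0],0.09]]'
python3 -m handwheel '[[[0.003,0,0],[0,0,0],0.09],[[0.006,0,0],[0,0,0],0.09]]';python3 goal.py 25 2 17 1
```

```text
time_s: 11.15
ee_pos: [497.0, 18.6, 49.0]
tcp_rot: [-1.663, -2.487, -0.141]
wrist_force: [0.6, -1.2, 1.3]
finger_gap: 50.0
grip_force: 0.6
sg 1 W [494.3  28.6  51.1] shift [ 0.0262  0.0032 -0.0006] turn [-0.0022  0.0002 -0.0001] deg 0.2
tcp deck now [14.5  3.3 16.8] F deck [-1.13 -0.11  1.48] gap 50.0 t 11.15 j [ 0.    0.51  0.03  2.01 -0.26  0.72  0.62]
time_s: 11.35
ee_pos: [496.1, 20.8, 49.4]
tcp_rot: [-1.663, -2.487, -0.141]
wrist_force: [1.5, -1.2, 0.6]
finger_gap: 50.2
grip_force: 0.6
time_s: 11.55
ee_pos: [495.5, 22.5, 49.8]
tcp_rot: [-1.664, -2.487, -0.141]
wrist_force: [0.9, -2.8, -1.0]
finger_gap: 50.2
grip_force: 1.5
time_s: 11.75
ee_pos: [494.5, 24.7, 50.2]
tcp_rot: [-1.664, -2.487, -0.141]
wrist_force: [2.0, -3.8, -0.3]
finger_gap: 49.9
grip_force: 2.0
sg 1 W [494.3  28.6  51.1] shift [ 0.0094  0.0032 -0.0005] turn [-0.0021  0.0006 -0.0002] deg 0.2
tcp deck now [21.2  3.3 16.8] F deck [-4.27 -0.38  0.47] gap 49.9 t 11.75 j [-0.01  0.5   0.02  2.01 -0.26  0.72  0.61]
```

Plate contact came at about x=18. I expect the hard end near x=26.

```bash
for i in 1; do python3 -m handwheel '[[[0.003,0,0],[0,0,0],0.09],[[0.006,0,0],[0,0,0],0.09]]';python3 goal.py 27 2 17 1|tail -1
python3 -m handwheel '[[[0.003,0,0],[0,0,0],0.09],[[0.006,0,0],[0,0,0],0.09]]'|tail -1;python3 goal.py 25 2 17 1|tail -1
python3 -m handwheel '[[[0.003,0,0],[0,0,0],0.09],[[0.003,0,0],[0,0,0],0.09]]'|tail -1;python3 goal.py 25 2 17 1|tail -1; done
```

```text
time_s: 11.95
ee_pos: [493.6, 26.9, 50.6]
tcp_rot: [-1.664, -2.487, -0.141]
wrist_force: [1.8, -3.8, -0.4]
finger_gap: 50.1
grip_force: 2.4
tcp deck now [23.7  3.3 16.8] F deck [-4.17 -0.18  0.31] gap 50.1 t 11.95 j [-0.01  0.5   0.02  2.01 -0.26  0.72  0.61]
grip_force: 4.2
tcp deck now [25.8  3.2 16.9] F deck [-8.29 -0.38 -0.01] gap 50.1 t 12.15 j [-0.02  0.5   0.02  2.02 -0.26  0.71  0.6 ]
grip_force: 4.3
tcp deck now [25.7  3.2 17. ] F deck [-9.21  1.28 -0.11] gap 50.0 t 12.35 j [-0.02  0.5   0.02  2.02 -0.26  0.71  0.6 ]
```

```bash
python3 -m handwheel '[[[0.002,0,0],[0,0,0],0.09],[[0.004,0,0],[0,0,0],0.09],[[0.004,0,0],[0,0,0],0.09],[[0.004,0,0],[0,0,0],0.09]]'|tail -1;python3 goal.py 25 2 17 1|tail -1
python3 - <<'E'
from h import *
from station import r,cams,spotter
f=cams.grab_frame("wrist"); cv2.imwrite("pics/w5.png",f["color"])
E
```

```text
grip_force: 5.9
tcp deck now [25.9  3.2 17.2] F deck [-12.26   1.07  -0.42] gap 50.4 t 12.75 j [-0.02  0.5   0.03  2.02 -0.26  0.71  0.6 ]
```

View pics/w5.png

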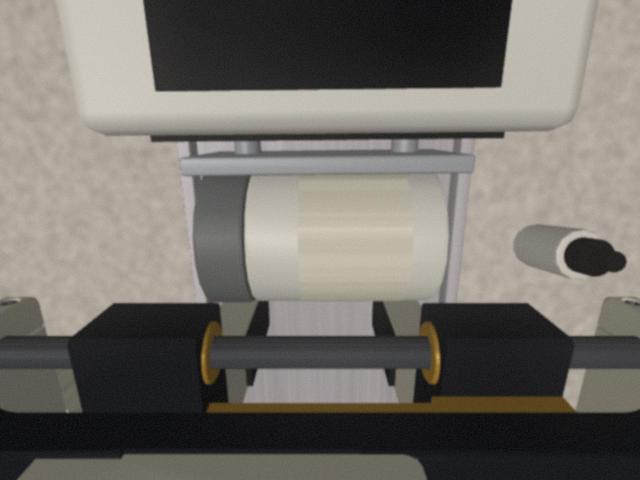

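The jar is pressed square against the plate (plate at row 163). The last 1.6 mm of command moved the tool only 0.2 mm and the force rose to 12 N, so the plate is at its hard end.

```bash
python3 -c "
from station import r
print(r.close_job())"
```

```text
the job is handed in; nothing more can be done
None
```

I pushed the jar slowly up the ramp until the stop plate reached its hard end, and handed the job in at about 13 s with the fingertips still holding it there at about 12 N, square across the ramp; nothing else was touched.

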